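# Raise the sash of the cupping hood to the orange mark

### The job

Two clear counterweighted sashes close the front of the sample hood on the cupping bench. With the fingertips beneath its lip, push up the sash of the bay in which the blue mug stands until the lip is level with the orange collar on the middle post, never clearly past it, then leave it there and take the hand away. Do not pinch the lip, leave the other sash down, and leave everything else where it stands.

Things in the scene. Friction and masses are not known exactly. Their poses are not given: they have to be found in the camera images.
- hood: Two-bay bench hood: grey plinth 200 (x) x 520 (y) x 100 high, on it a clear box 180 high, open at the back. In front a frame with an aluminium post at each end and in the middle (y = 0), blue lintel 460 to 482 above the table. Origin: centre of the plinth's underside. x points from the front (robot's side) to the back, y to the left bay, z up. Bay centres y = +-0.125; panes at x = -0.095.
- sash_left (a joint): Height of the left (+y) sash above shut, m, 0 to 0.185, growing upward. Clear pane 210 wide x 160 tall in an aluminium frame, counterweighted: it moves for about 2 to 7 N either way (plus light damping) and stays where it is left. It starts nearly shut (0 to 0.025).
- sash_right (a joint): The same for the right (-y) sash.
- lip_left (a point): Dark steel lip jutting from the foot of the left sash towards the robot: 190 wide along y, 12 thick (8 steel, on it a 4 rubber cap set back 10). Origin: on its underside, middle of its front edge; in the hood's frame x = -0.145, y = +0.125, z = 0.1 plus the sash's height. Axes as the hood's. Pane 50 and plinth front 45 behind the origin (+x); free space under it down to the table.
- lip_right (a point): The same for the right sash, at y = -0.125 in the hood's frame.
- mark: Orange collar clipped round the middle post, 12 high, 34 x 30 across, with a tongue 24 wide that sticks out between the two lips about as far as they do. Origin: underside, on the post's axis, z up. The lip (also 12 thick) is level with it when the lip's origin is as high as the collar's origin. It sits 200 to 262 above the table.
- blue_mug: Blue mug with a handle, 80 across, 95 high, loose, on the hood's deck (100 above the table) in one of the bays. Origin: centre of its underside.
- white_cup: White cup without handle, 84 across, 70 high, loose, on the deck in the other bay. Origin: centre of its underside.
- tumbler: Loose clear glass, 76 across, 85 high, on the table left of the hood, Origin: centre of its underside.
- tin: Loose steel tin with a paper label, 72 across, 100 high, on the table to the right. Origin: centre of its underside.
- jar: Loose amber jar with a dark cap, 68 across, 90 high, on the table to the right. Origin: centre of its underside.
- spoon: Loose cupping spoon, 170 long, lying on the table to the left. Origin: on its underside.

How it is judged:
On the way:
1. the sash of the mug's bay is being pushed up by the fingers under its lip, at least 20 mm above its start (((y of blue_mug in the frame of hood above 0 m and distance of lip_left from where it was at the start of the episode above 0.02 m and contact force between the fingers and sash_left_c5 above 0.5 N) or (y of blue_mug in the frame of hood below 0 m and distance of lip_right from where it was at the start of the episode above 0.02 m and contact force between the fingers and sash_right_c5 above 0.5 N))), for 0.2 s.
At the end, for the whole second after the job is handed in: The lip of the sash in front of the blue mug is within 10 mm of the orange collar's height and at rest, the other sash is within 8 mm of its start, mug and cup within 20 mm and the other loose things within 30 mm of where they stood (((y of blue_mug in the frame of hood above 0 m and z of lip_left in the frame of mark between -0.01 and 0.01 m and distance of lip_right from where it was at the start of the episode below 0.008 m) or (y of blue_mug in the frame of hood below 0 m and z of lip_right in the frame of mark between -0.01 and 0.01 m and distance of lip_left from where it was at the start of the episode below 0.008 m)) and velocity of joint sash_left between -0.01 and 0.01 m/s and velocity of joint sash_right between -0.01 and 0.01 m/s and distance of each of blue_mug, white_cup from where it was at the start of the episode below 0.02 m and distance of each of tumbler, tin, jar, spoon from where it was at the start of the episode below 0.03 m); the robot touches nothing.
It fails at once if the other bay's sash moved more than 8 mm ((y of blue_mug in the frame of hood above 0 m and distance of lip_right from where it was at the start of the episode above 0.008 m) or (y of blue_mug in the frame of hood below 0 m and distance of lip_left from where it was at the start of the episode above 0.008 m)).
It fails at once if a lip was raised more than 20 mm past the orange collar (z of any of lip_left, lip_right in the frame of mark above 0.02 m).
It fails at once if a lip was pinched (fingers pressing on its top and its underside at once) ((contact force between the fingers and sash_left_c5 above 1 N and contact force between the fingers and sash_left_c6 above 1 N) or (contact force between the fingers and sash_right_c5 above 1 N and contact force between the fingers and sash_right_c6 above 1 N)).
It fails at once if the mug or the cup moved more than 20 mm or another loose thing more than 30 mm (pushed, lifted or carried) (distance of any of blue_mug, white_cup from where it was at the start of the episode above 0.02 m or distance of any of tumbler, tin, jar, spoon from where it was at the start of the episode above 0.03 m).
It also fails if it takes over 38 s, if anything falls off the work surface, if the arm or the gripper's body presses on something with over 40 N, if the wrist force passes 120 N, or if a joint passes its speed limit or range.

### The arm

A 6-joint arm with a two-finger parallel gripper is mounted at the origin on the work surface. World frame = base frame: x ahead of the robot, y to its left, z up, the work surface at z = 0. Lengths are in m, angles in rad, forces in N, time in s.
With the tool pointing down it reaches from about 0.3 to 0.875 m from the base axis. Payload 6.4 kg.
Tool frame: the origin (TCP) lies at the centre of the arm's flange, where the gripper is bolted on; the fingertips stand 173 mm ahead of it and the grasp point (between the pads) lies ctrl.grip_point_offset ahead of it (ctrl.grip_point_offset is the distance from the TCP to the grasp point, in m); z points along the fingers, y is the direction in which the jaws open and shut (so a half turn about z gives the same grasp; the last joint's range is limited). The gripper opens to 85 mm and grips with 20 to 120 N. Pads are 22 mm wide; open, the fingers measure 114 mm over their backs; the gripper's body (76 mm by 85 mm) begins 54 mm behind the grasp point. The pads swing forward as they close: fully open they stand 13 mm farther back than shut.
Start: joints at [-1.363, 0.181, 1.607, -0, 1.354, -0.206], TCP at [0.231, -0.526, 0.405] pointing down, gripper open.
Joint ranges: [-2.99, 2.99], [-0.89, 2.07], [0.3, 2.58], [-1.14, 4.28], [0, 2.63], [-3.12, 3.12]. Speed limits (rad/s): [2.57, 2.57, 3.01, 3.14, 3.14, 3.14].

### API

Orientations are given as a unit quaternion [w, x, y, z].
In Python, from bench import ctrl, cams, boxes_of, landmark_of gives the robot as it stands.
- The arm moves only by the shell command python3 -m handwheel 'ROWS'. ROWS is JSON, a list of rows, each an object with "offset": the shift along the tool's x, y, z in m, a list of three; "spin": the turn about the tool's z in degrees; "grip": the opening, from 0 (shut) to 1 (fully open). A call has 1 to 20 rows; each row is the pose to reach, as a shift and turn from the pose commanded when the call began, along the tool's axes at that moment; what a row does not reach only later rows make up. A row lasts 1/8 s, in which the tool goes at most 62.5 mm and 10.7 degrees, less where a joint would pass 70% of its speed; a pose out of reach is approached as far as the arm can. A call with a gripper value outside its range is refused whole. The fingers move at their own pace and stop on an object; the grip force is fixed at half the most. Time passes only in rows, so rows that repeat a pose let the fingers close. It gives the time, the measured TCP pose, the force and the opening at its end, in the units of the state.
- ctrl.get_obs(): the state, without advancing time (a new reading comes with each control period).
- cams.camera(name): name is "scene" or "top" or "wrist"; returns a dict with "color" (400x640x3 uint8, red, green, blue), "camera_matrix" (3x3 intrinsics, pixels), "distortion" ([k1, k2, p1, p2, k3] as OpenCV has them; the pictures are not rectified), "view" (4x4, takes a point from world to camera coordinates); the wrist camera has in their place "tool_from_camera" (4x4, takes a point from camera to tool coordinates, whose origin is the TCP and whose axes are the flange's). Camera axes: x right, y up, looking along -z (the intrinsics and any distortion apply to the point x, -y, -z); pixel columns grow to the right and rows downward; lengths in m; the calibration is good to about 2 mm. A picture is of the moment at which its call begins: read the wrist's pose just before it. There is no depth.
- ctrl.hand_in(): hands the job in, once; it reports no verdict.
Trained networks look in a picture, given as the dict that the camera call returned (one of the last four; its "shot" number tells which), for a name from the list of things; names that differ only in an ending like _2 or _b are one class to them, and where a whole thing is asked for, a point or a joint stands for the part that bears it (a point fixed in the world has none). Each returns a list of dicts, best first, with "confidence" (0 to 1); they miss things now and then, are a little off and sometimes report something else, mostly with a low value. They report only what shows in the picture. A call takes as long as a camera call.
- boxes_of(picture, thing): "uv" ([column, row] in pixels, amid what is visible of it).
- landmark_of(picture, thing): "uv" ([column, row] in pixels: a listed point, or the origin of a listed thing).
The state is a dict: "time_s": time; "q": joint angles; "dq": joint speeds; "joint_efforts": joint torques, N m; "eef_pos": TCP position; "eef_rot": TCP orientation; "wrist_force": force on the tool from outside, world axes, zero at the start; "torque": the same for the moment, N m; "opening": opening from 0.0 (shut) to 1.0 (fully open).
Only numpy, scipy, OpenCV 4.12 (cv2) and the standard library are available. Lean on these libraries where they do the work, as an engineer would, in place of code of your own. Each camera call takes 0.05 s, during which the arm holds its last target.

## Working session

There is one attempt and no reset: what is moved stays moved. The work goes in short steps, Python scripts to look and compute and a shell command to move; the robot and the scene stay as the last step left them, time stands still between calls to the robot, and variables do not carry over. Pictures are saved under pics/ and viewed, and the job is handed in when it is done.

```bash
ls; mkdir -p pics
python3 - <<'E'
from bench import ctrl,cams,boxes_of,landmark_of
import cv2,numpy as np
o=ctrl.get_obs();print({k:np.round(v,3) for k,v in o.items()},ctrl.grip_point_offset)
for n in ["scene","top"]:
    p=cams.camera(n);cv2.imwrite(f"pics/{n}0.png",p["color"][:,:,::-1]);np.savez(f"{n}0.npz",K=p["camera_matrix"],d=p["distortion"],V=p["view"])
    print(n,np.round(p["camera_matrix"],1).tolist(),p["distortion"],np.round(p["view"],3).tolist())
    for t in "hood sash_left sash_right lip_left lip_right mark blue_mug white_cup tumbler tin jar spoon".split():
        try:
            print(t,[(np.round(x["uv"],1).tolist(),round(x["confidence"],2)) for x in landmark_of(p,t)[:2]],[(np.round(x["uv"],1).tolist(),round(x["confidence"],2)) for x in boxes_of(p,t)[:2]])
        except Exception as e: print(t,e)
print(ctrl.get_obs()["time_s"])
E
```

```text
pics
{'time_s': np.float64(0.0), 'q': array([-1.363,  0.182,  1.608, -0.   ,  1.354, -0.206]), 'dq': array([ 0.   , -0.002, -0.001,  0.001,  0.004, -0.001]), 'joint_efforts': array([ 0.0000e+00, -4.4487e+01, -3.5134e+01, -0.0000e+00,  9.0000e-03,
       -0.0000e+00]), 'eef_pos': array([ 0.231, -0.526,  0.404]), 'eef_rot': array([-0.001,  0.979,  0.205, -0.   ]), 'wrist_force': array([-0.583,  0.327, -0.501]), 'torque': array([-0.025, -0.103,  0.049]), 'opening': np.float64(0.999)} 0.1547
scene [[438.0, 0.0, 316.7], [0.0, 438.0, 202.6], [0.0, 0.0, 1.0]] [-0.08447431  0.          0.          0.          0.        ] [[-0.978, -0.211, 0.001, 0.536], [0.201, -0.932, 0.301, -0.147], [-0.063, 0.295, 0.953, -1.426], [0.0, 0.0, 0.0, 1.0]]
hood [([283.2, 188.6], 0.62)] [([278.5, 164.7], 0.6)]
sash_left it knows: blue_mug, hood, jar, lip_left, lip_right, mark, spoon, tin, tumbler, white_cup
sash_right it knows: blue_mug, hood, jar, lip_left, lip_right, mark, spoon, tin, tumbler, white_cup
lip_left [([309.6, 222.1], 0.74)] [([297.3, 213.2], 0.61)]
lip_right [([334.6, 153.1], 0.88)] [([324.6, 140
[... 644 characters left out ...]
_mug, hood, jar, lip_left, lip_right, mark, spoon, tin, tumbler, white_cup
sash_right it knows: blue_mug, hood, jar, lip_left, lip_right, mark, spoon, tin, tumbler, white_cup
lip_left [([300.3, 198.6], 0.96)] [([297.6, 184.5], 0.68)]
lip_right [([453.7, 198.9], 0.71), ([379.6, 205.6], 0.63)] [([380.2, 189.4], 0.68)]
mark [([342.5, 183.5], 0.72)] [([342.2, 195.0], 0.68), ([452.4, 229.9], 0.57)]
blue_mug [] []
white_cup [] []
tumbler [([196.7, 228.2], 0.66)] [([188.0, 224.5], 0.55), ([346.3, 155.1], 0.27)]
tin [([446.8, 229.9], 0.86), ([341.0, 182.5], 0.46)] [([450.6, 230.8], 0.73)]
jar [([455.3, 196.8], 0.77)] [([458.7, 193.9], 0.81)]
spoon [([198.3, 278.9], 0.76)] [([195.8, 262.1], 0.9)]
2.1
```

View pics/scene0.png

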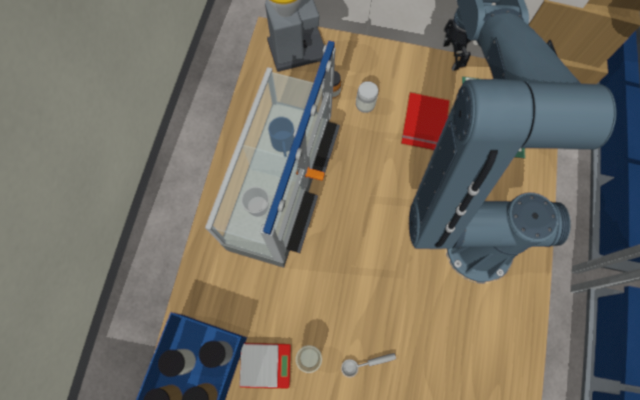

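View pics/top0.png

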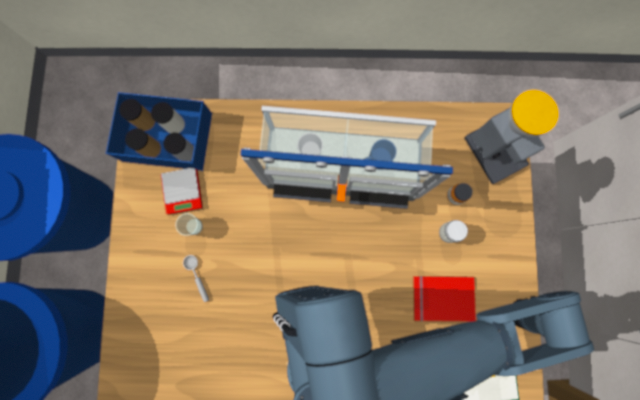

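Run:
```python
import cv2
a=cv2.imread("pics/scene0.png");cv2.imwrite("pics/sz.png",cv2.resize(a[80:260,200:440],None,fx=3.3,fy=3.3,interpolation=cv2.INTER_CUBIC))
a=cv2.imread("pics/top0.png");cv2.imwrite("pics/tz.png",cv2.resize(a[90:250,230:470],None,fx=3.3,fy=3.3,interpolation=cv2.INTER_CUBIC))
```

```text
(no output)
```

View pics/sz.png

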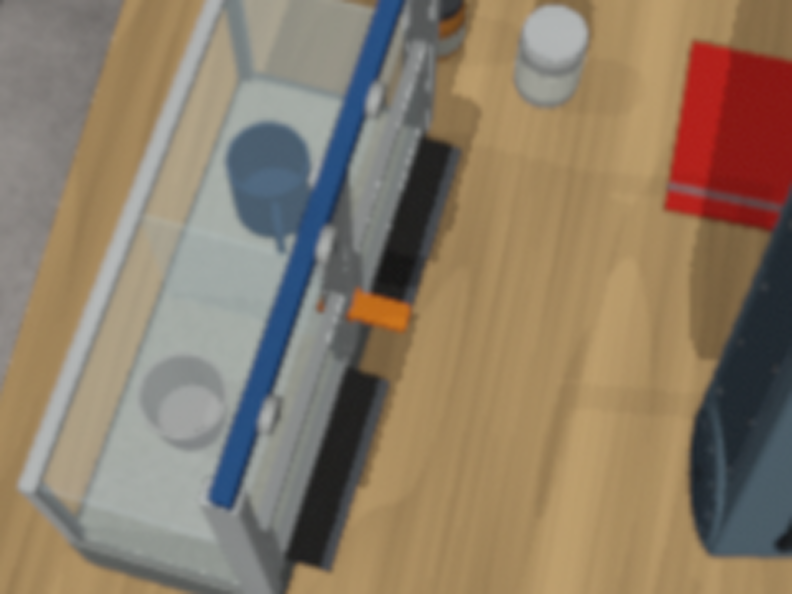

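View pics/tz.png

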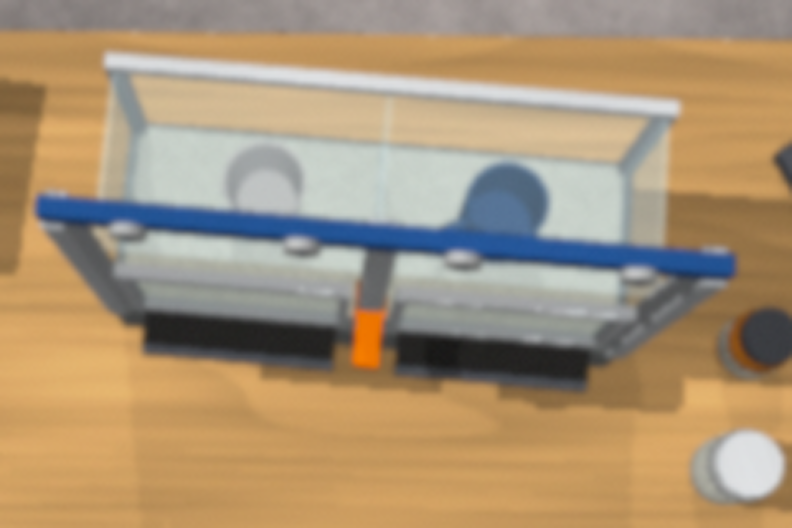

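The blue mug is in the right (−y) bay, at about (284,135) in the scene picture and (383,150) in the top one. The white cup is in the left bay. The orange collar is between the lips at about (342,191) in top. The tool starts pointing down, so next I'll check the fingers' shape and what the move command accepts.

```bash
python3 -m handwheel --help 2>&1 | head -30
python3 - <<'E'
from bench import ctrl,cams
import cv2,numpy as np
p=cams.camera("wrist");cv2.imwrite("pics/w0.png",p["color"][:,:,::-1]);np.savez("wrist0.npz",K=p["camera_matrix"],d=p["distortion"],T=p["tool_from_camera"])
print(np.round(p["tool_from_camera"],3).tolist(),p["camera_matrix"].tolist(),p["distortion"]);print(ctrl.get_obs()["time_s"])
print([a for a in dir(ctrl) if a[0]!='_'])
E
```

```text
invalid input: not JSON, or not a number
[[0.0, 0.959, 0.284, 0.072], [1.0, -0.0, 0.0, 0.001], [0.0, 0.284, -0.959, 0.031], [0.0, 0.0, 0.0, 1.0]] [[284.90057871082576, 0.0, 320.4385566700438], [0.0, 284.90057871082576, 202.3948601753104], [0.0, 0.0, 1.0]] [0.01271691 0.         0.         0.         0.        ]
2.15
['MotionError', 'get_obs', 'grip_point_offset', 'hand_in']
```

```bash
cat > fit.py <<'E'
import numpy as np,cv2
from scipy.optimize import least_squares
def load(n):
    z=np.load(f"{n}0.npz");return z["K"],z["d"],z["V"]
cam={n:load(n) for n in("top","scene")}
def proj(n,P):
    K,d,V=cam[n];c=V[:3,:3]@np.asarray(P)+V[:3,3];c=np.array([c[0],-c[1],-c[2]])
    return cv2.projectPoints(c.reshape(1,3),np.zeros(3),np.zeros(3),K,d)[0].ravel()
T=lambda u,v:(230+u/3.3,90+v/3.3)
S=lambda u,v:(200+u/3.3,80+v/3.3)
# (cam, kind, local pt, pix)
obs=[("top","L",(-.145,.22,0),T(145,353)),("top","L",(-.145,.03,0),T(333,369)),
("top","R",(-.145,-.03,0),T(398,374)),("top","R",(-.145,-.22,0),T(586,389)),
("scene","L",(-.145,.22,0),S(330,570)),("scene","L",(-.145,.03,0),S(387,379)),
("scene","R",(-.145,-.22,0),S(460,148)),("scene","R",(-.145,-.03,0),S(412,304)),
# back top corners of box, z=.28
]
E
echo
```

```text
(no output)
```

View pics/w0.png

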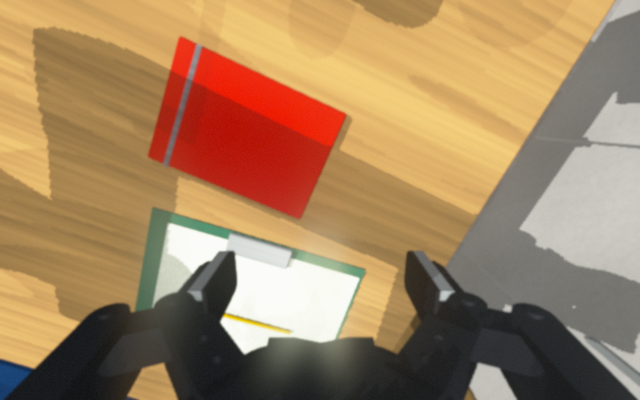

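The command only offers shifts and a spin, so the tool keeps pointing down unless the reach limit tilts it. I'll test that in free space, with the arm stretched outward along tool y and away from everything.

```bash
python3 -m handwheel '[{"offset":[0,0.45,0],"spin":0,"grip":0},{"offset":[0,0.45,0],"spin":0,"grip":0},{"offset":[0,0.45,0],"spin":0,"grip":0},{"offset":[0,0.45,0],"spin":0,"grip":0},{"offset":[0,0.45,0],"spin":0,"grip":0},{"offset":[0,0.45,0],"spin":0,"grip":0},{"offset":[0,0.45,0],"spin":0,"grip":0}]'; python3 -c "
from bench import ctrl;o=ctrl.get_obs();print(o['q'],o['eef_pos'],o['eef_rot'])"
```

```text
time_s: 3.02
eef_pos: [0.3703, -0.8428, 0.3734]
eef_rot: [0.009, 0.979, 0.205, 0.003]
wrist_force: [-0.1, -0.1, -2.8]
opening: -0.003
[-1.28603562  1.09049385  0.30994342  0.00562147  1.7226485  -0.12815195] [ 0.37027965 -0.8427773   0.37336044] [0.0090079  0.97862529 0.20542449 0.00348967]
```

```bash
python3 -m handwheel '[{"offset":[0,0.4,0],"spin":0,"grip":0},{"offset":[0,0.4,0],"spin":0,"grip":0},{"offset":[0,0.4,0],"spin":0,"grip":0}]'; python3 -c "
from bench import ctrl;o=ctrl.get_obs();print(o['q'],o['eef_pos'],o['eef_rot'])"
```

```text
time_s: 3.4
eef_pos: [0.3752, -0.8547, 0.3683]
eef_rot: [0.044, 0.978, 0.205, 0.009]
wrist_force: [0.6, -0.2, -1.2]
opening: -0.001
[-1.28537533  1.10369217  0.29772029  0.01113173  1.65116521 -0.12701328] [ 0.37523637 -0.85466638  0.36826298] [0.04391568 0.97768608 0.20523127 0.00902545]
```

```bash
python3 -m handwheel '[{"offset":[0,0.6,0],"spin":0,"grip":0},{"offset":[0,0.6,0],"spin":0,"grip":0},{"offset":[0,0.6,0],"spin":0,"grip":0},{"offset":[0,0.6,0],"spin":0,"grip":0},{"offset":[0,0.6,0],"spin":0,"grip":0},{"offset":[0,0.6,0],"spin":0,"grip":0}]'; python3 -c "
from bench import ctrl;o=ctrl.get_obs();print(o['q'],o['eef_pos'],o['eef_rot'])"
```

```text
time_s: 4.15
eef_pos: [0.3801, -0.8656, 0.3406]
eef_rot: [0.065, 0.976, 0.205, 0.014]
wrist_force: [-0.3, 0.4, 0.2]
opening: 0.005
[-1.28456462  1.13425578  0.29848235  0.01692859  1.57624761 -0.12642151] [ 0.38012279 -0.86560543  0.34059111] [0.06536725 0.9764801  0.2050023  0.01370376]
```

```bash
python3 -m handwheel '[{"offset":[0,-0.1,0],"spin":0,"grip":0},{"offset":[0,-0.1,0],"spin":0,"grip":0},{"offset":[0,-0.1,0],"spin":0,"grip":0}]'; python3 -c "
from bench import ctrl;o=ctrl.get_obs();print(o['q'],o['eef_pos'],o['eef_rot'])"
```

```text
time_s: 4.53
eef_pos: [0.339, -0.7704, 0.3224]
eef_rot: [0.06, 0.977, 0.205, 0.013]
wrist_force: [-0.2, -0.1, 0.1]
opening: -0.001
[-1.29995471  0.80536961  0.89291197  0.01960726  1.32240053 -0.14668674] [ 0.33902959 -0.77036558  0.32237394] [0.0597017  0.97683327 0.20507063 0.01336033]
```

Tilt accumulates: it's about 7° now and persists across calls. So stretching against joint limits can bring the fingers towards horizontal. I'll fit a simple arm model to find where a limit forces tilt fastest.

```bash
cat > kin.py <<'E'
import numpy as np
from scipy.optimize import least_squares
D=[([0.1815,1.6075,1.354],(np.hypot(.231,.526),.4045)),([1.09049,.30994,1.72265],(np.hypot(.37028,.84278),.37336)),
([1.10369,.29772,1.65117],(np.hypot(.37524,.85467),.36826)),([1.13426,.29848,1.57625],(np.hypot(.38012,.86561),.34059)),
([.80537,.89291,1.3224],(np.hypot(.33903,.77037),.32237))]
def fk(p,q):
    a,L1,L2,d,h,o=p;A=q[0];B=q[0]+q[1];C=B+q[2]
    return np.array([a+L1*np.sin(A)+L2*np.sin(B)+o*np.cos(B)+d*np.sin(C),h+L1*np.cos(A)+L2*np.cos(B)-o*np.sin(B)+d*np.cos(C)])
s=least_squares(lambda p:np.r_[np.concatenate([(fk(p,q)-x)*1000 for q,x in D]),(p-[0,.43,.41,.1,.3,0])*.5],[0,.43,.41,.1,.3,0])
P=s.x
E
python3 - <<'E'
from kin import *
print(P.round(3),s.fun.round(2))
for q2,q3 in [(.2,.3),(-.3,.8),(-.6,1.1),(-.8,1.3),(-.85,.7),(-.3,.3),(-.85,.3)]:
    print(q2,q3,fk(P,[q2,q3,2.63]).round(3),np.degrees(np.pi-q2-q3-2.63).round(0))
E
```

```text
[0.016 0.435 0.51  0.141 0.307 0.082] [-0.2  -0.4   0.28 -0.12 -0.08 -0.1  -0.26  0.1   0.26  0.52  0.01  0.
  0.05  0.02  0.    0.04]
0.2 0.3 [0.421 1.001] 1.0
-0.3 0.8 [0.205 0.99 ] 1.0
-0.6 1.1 [0.088 0.934] 1.0
-0.8 1.3 [0.022 0.878] 1.0
-0.85 0.7 [-0.22  1.  ] 38.0
-0.3 0.3 [0.038 1.11 ] 29.0
-0.85 0.3 [-0.385  1.003] 61.0
```

```bash
python3 -m handwheel '[{"offset":[0,3,0],"spin":0,"grip":0},{"offset":[0,3,0],"spin":0,"grip":0},{"offset":[0,3,0],"spin":0,"grip":0},{"offset":[0,3,0],"spin":0,"grip":0},{"offset":[0,3,0],"spin":0,"grip":0},{"offset":[0,3,0],"spin":0,"grip":0}]'; python3 -c "
from bench import ctrl;o=ctrl.get_obs();print(o['q'],o['eef_pos'],o['eef_rot'],sum(o['q'][[1,2,4]]))"
```

```text
time_s: 5.28
eef_pos: [0.3831, -0.8735, 0.3353]
eef_rot: [0.09, 0.975, 0.205, 0.019]
wrist_force: [0.2, 0.9, -0.6]
opening: -0.0
[-1.28472736  1.14169195  0.2977161   0.0227271   1.52015686 -0.12687598] [ 0.38314666 -0.87345234  0.33529891] [0.08969187 0.97455222 0.20459581 0.01854438] 2.959564914253565
```

```bash
for i in 1; do python3 -m handwheel '[{"offset":[0,3,0],"spin":0,"grip":0},{"offset":[0,3,0],"spin":0,"grip":0}]'; python3 -m handwheel '[{"offset":[0,0.0625,0],"spin":0,"grip":0},{"offset":[0,0.0625,0],"spin":0,"grip":0}]'; done;  python3 -c "
from bench import ctrl;o=ctrl.get_obs();print(o['q'],o['eef_pos'],o['eef_rot'],sum(o['q'][[1,2,4]]))"
```

```text
time_s: 5.52
eef_pos: [0.3858, -0.8793, 0.3361]
eef_rot: [0.111, 0.972, 0.204, 0.023]
wrist_force: [-0.1, 0.3, -0.2]
opening: 0.002
time_s: 5.78
eef_pos: [0.3879, -0.8842, 0.3393]
eef_rot: [0.131, 0.97, 0.204, 0.027]
wrist_force: [-0.5, -0.2, -0.1]
opening: -0.001
[-1.28472586  1.1402056   0.29804215  0.0337462   1.43723843 -0.1277159 ] [ 0.38793972 -0.8842031   0.33925743] [0.13089206 0.96988747 0.2035674  0.02731071] 2.8754861811443195
```

```bash
cat > st.py <<'E'
from bench import ctrl;import numpy as np
o=ctrl.get_obs();w,x,y,z=o['eef_rot'];print(round(float(o['time_s']),2),o['q'].round(3),o['eef_pos'].round(3),'tilt',round(180-np.degrees(sum(o['q'][[1,2,4]])),1),round(2*np.degrees(np.arcsin(np.hypot(w,z))),1))
E
python3 -m handwheel '[{"offset":[0,3,0.2],"spin":0,"grip":0}]'>/dev/null;python3 -m handwheel '[{"offset":[0,3,0.2],"spin":0,"grip":0}]' >/dev/null; python3 st.py; python3 -m handwheel '[{"offset":[0,3,0.3],"spin":0,"grip":0},{"offset":[0,3,0.3],"spin":0,"grip":0},{"offset":[0,3,0.3],"spin":0,"grip":0},{"offset":[0,3,0.3],"spin":0,"grip":0}]' >/dev/null; python3 st.py
```

```text
6.03 [-1.285  1.139  0.299  0.045  1.357 -0.13 ] [ 0.392 -0.894  0.343] tilt 19.8 20.0
6.53 [-1.285  1.129  0.299  0.05   1.323 -0.131] [ 0.394 -0.898  0.356] tilt 22.4 22.6
```

Each call adds about 2.4° of tilt regardless of its row count, so I'll use one-row calls.

```bash
python3 -m handwheel '[{"offset":[0,3,0.6],"spin":0,"grip":0}]'>/dev/null
python3 -m handwheel '[{"offset":[0,3,0.7],"spin":0,"grip":0}]'>/dev/null
python3 -m handwheel '[{"offset":[0,3,0.8],"spin":0,"grip":0}]'>/dev/null
python3 -m handwheel '[{"offset":[0,3,1.0],"spin":0,"grip":0}]'>/dev/null
python3 -m handwheel '[{"offset":[0,3,1.1],"spin":0,"grip":0}]'>/dev/null
python3 -m handwheel '[{"offset":[0,3,1.2],"spin":0,"grip":0}]'>/dev/null
python3 st.py
python3 -m handwheel '[{"offset":[0,3,1.4],"spin":0,"grip":0}]'>/dev/null
python3 -m handwheel '[{"offset":[0,3,1.5],"spin":0,"grip":0}]'>/dev/null
python3 -m handwheel '[{"offset":[0,3,1.7],"spin":0,"grip":0}]'>/dev/null
python3 -m handwheel '[{"offset":[0,3,1.8],"spin":0,"grip":0}]'>/dev/null
python3 st.py
```

```text
7.28 [-1.284  1.144  0.299  0.086  1.07  -0.144] [ 0.408 -0.928  0.359] tilt 36.0 36.4
7.78 [-1.284  1.159  0.299  0.114  0.908 -0.161] [ 0.415 -0.945  0.359] tilt 44.5 44.9
```

```bash
python3 -m handwheel '[{"offset":[0,3,1.7],"spin":0,"grip":0}]'>/dev/null
python3 -m handwheel '[{"offset":[0,3,1.8],"spin":0,"grip":0}]'>/dev/null
python3 -m handwheel '[{"offset":[0,3,1.9],"spin":0,"grip":0}]'>/dev/null
python3 -m handwheel '[{"offset":[0,3,2.0],"spin":0,"grip":0}]'>/dev/null
python3 -m handwheel '[{"offset":[0,3,2.1],"spin":0,"grip":0}]'>/dev/null
python3 st.py
python3 -m handwheel '[{"offset":[0,3,2.2],"spin":0,"grip":0}]'>/dev/null
python3 -m handwheel '[{"offset":[0,3,2.4],"spin":0,"grip":0}]'>/dev/null
python3 -m handwheel '[{"offset":[0,3,2.6],"spin":0,"grip":0}]'>/dev/null
python3 -m handwheel '[{"offset":[0,3,2.8],"spin":0,"grip":0}]'>/dev/null
python3 -m handwheel '[{"offset":[0,3,3.0],"spin":0,"grip":0}]'>/dev/null
python3 st.py
```

```text
8.4 [-1.284  1.151  0.299  0.153  0.747 -0.187] [ 0.421 -0.959  0.385] tilt 54.1 54.7
9.03 [-1.284  1.144  0.299  0.2    0.607 -0.223] [ 0.425 -0.968  0.41 ] tilt 62.5 63.3
```

```bash
cat >> fit.py <<'E'
def world(p,l):
    c,s=np.cos(p[2]),np.sin(p[2]);return np.array([p[0]+c*l[0]-s*l[1],p[1]+s*l[0]+c*l[1],l[2]])
def res(p):
    r=[]
    for n,k,l,px in obs:
        h={"L":p[3],"R":p[4]}[k]
        r+=list(proj(n,world(p,(l[0],l[1],.102+h)))-px)
    # collar tongue end: front bottom-ish edge corners; top view
    for n,l,px in tong:
        r+=list(proj(n,world(p,(p[6],l,p[5]+.012)))-px)
    return np.array(r)
tong=[("top",.012,T(352,367)),("top",-.012,T(382,368)),("scene",.012,S(405,330)),("scene",-.012,S(411,309))]
s=least_squares(res,[.7,0,0,.01,.01,.23,-.14],x_scale=.05)
if __name__=="__main__":
    p=s.x;print("x y yawdeg hL hR mark_z tongue_x",p.round(4),np.degrees(p[2]).round(2));print(s.fun.reshape(-1,2).round(1).tolist())
    J=s.jac;print("sd/px",np.sqrt(np.diag(np.linalg.inv(J.T@J))).round(4))
    for y in(.125,-.125):print("lip",world(p,(-.145,y,.1)).round(3))
    print("mark",world(p,(-.09,0,p[5])).round(3))
    for n in cam:print(n,[ (t,proj(n,world(p,l)).round(1).tolist()) for t,l in (("origin",(0,0,0)),("lintelL",(-.115,.26,.482)),("lintelR",(-.115,-.26,.482)),("backL",(.09,.25,.28)),("backR",(.09,-.25,.28)),("plinthbl",(.1,.26,.1)),("plinthbr",(.1,-.26,.1)))])
E
python3 fit.py
```

```text
x y yawdeg hL hR mark_z tongue_x [ 0.6937 -0.0716 -0.0772  0.0041  0.0263  0.1835 -0.153 ] -4.42
[[-0.1, 0.4], [0.4, 0.7], [-0.7, -0.2], [1.0, 0.5], [-0.3, -0.4], [0.4, -0.1], [0.2, -2.1], [-1.7, 2.9], [0.6, 0.2], [-0.7, 0.6], [-0.6, 0.3], [-0.1, -0.6]]
sd/px [0.0013 0.0017 0.0077 0.0085 0.0061 0.0069 0.0021]
lip [0.559 0.064 0.1  ]
lip [ 0.54  -0.185  0.1  ]
mark [ 0.604 -0.065  0.183]
top [('origin', [342.8, 167.5]), ('lintelL', [240.1, 159.9]), ('lintelR', [454.2, 178.8]), ('backL', [265.4, 109.8]), ('backR', [433.2, 124.3]), ('plinthbl', [270.3, 125.7]), ('plinthbr', [423.0, 139.0])]
scene [('origin', [279.3, 185.2]), ('lintelL', [274.6, 232.3]), ('lintelR', [339.4, 40.4]), ('backL', [209.6, 225.2]), ('backR', [269.4, 70.5]), ('plinthbl', [219.1, 242.3]), ('plinthbr', [272.8, 98.3])]
```

The tilt works at about 63°, but the tool points at azimuth −66° and translation keeps that heading. Near wrist alignment (q5≈0), a sideways move has to swing joint 1 and the heading with it. I'll look for such a configuration clear of the hood.

Run:
```python
from kin import *
def ik(r,z,t):
    S=np.pi-np.radians(t)
    best=None
    for g in [(.5,1.5),(0,2.2),(-.5,2.5),(1,.6)]:
        f=lambda q:fk(P,[q[0],q[1],S-q[0]-q[1]])-[r,z]
        s=least_squares(f,g,bounds=([-.89,.3],[2.07,2.58]))
        if s.cost<1e-7: return s.x[0],s.x[1],S-s.x.sum()
for t in (50,63,70,80):
  for z in (.1,.15,.25,.35,.45,.55):
    print(t,z,[(r,round(ik(r,z,t)[2],2) if ik(r,z,t) else None) for r in(.25,.3,.35,.4,.45,.5,.6,.7,.8)])
```

```text
50 0.1 [(0.25, None), (0.3, np.float64(-0.71)), (0.35, np.float64(-0.62)), (0.4, np.float64(-0.54)), (0.45, np.float64(-0.47)), (0.5, np.float64(-0.41)), (0.6, np.float64(-0.28)), (0.7, np.float64(-0.14)), (0.8, np.float64(0.0))]
50 0.15 [(0.25, None), (0.3, None), (0.35, np.float64(-0.42)), (0.4, np.float64(-0.38)), (0.45, np.float64(-0.34)), (0.5, np.float64(-0.29)), (0.6, np.float64(-0.18)), (0.7, np.float64(-0.07)), (0.8, np.float64(0.06))]
50 0.25 [(0.25, None), (0.3, None), (0.35, np.float64(0.01)), (0.4, np.float64(-0.02)), (0.45, np.float64(-0.03)), (0.5, np.float64(-0.03)), (0.6, np.float64(0.02)), (0.7, np.float64(0.1)), (0.8, np.float64(0.21))]
50 0.35 [(0.25, None), (0.3, np.float64(0.52)), (0.35, np.float64(0.39)), (0.4, np.float64(0.31)), (0.45, np.float64(0.26)), (0.5, np.float64(0.24)), (0.6, np.float64(0.24)), (0.7, np.float64(0.29)), (0.8, np.float64(0.37))]
50 0.45 [(0.25, None), (0.3, np.float64(0.78)), (0.35, np.float64(0.66)), (0.4, np.float64(0.58)), (0.45, np.float64(0.52)), (0.5, np.float64(0.48)), (0.6, np.float64(0.46)), (0.7, np.float64(0.48)), (0.8, np.fl
[... 3468 characters left out ...]
.7, np.float64(-0.57)), (0.8, np.float64(-0.45))]
80 0.35 [(0.25, None), (0.3, None), (0.35, np.float64(-0.31)), (0.4, np.float64(-0.4)), (0.45, np.float64(-0.44)), (0.5, np.float64(-0.46)), (0.6, np.float64(-0.44)), (0.7, np.float64(-0.38)), (0.8, np.float64(-0.29))]
80 0.45 [(0.25, None), (0.3, None), (0.35, np.float64(0.04)), (0.4, np.float64(-0.07)), (0.45, np.float64(-0.14)), (0.5, np.float64(-0.18)), (0.6, np.float64(-0.21)), (0.7, np.float64(-0.19)), (0.8, np.float64(-0.12))]
80 0.55 [(0.25, None), (0.3, None), (0.35, np.float64(0.28)), (0.4, np.float64(0.18)), (0.45, np.float64(0.11)), (0.5, np.float64(0.06)), (0.6, np.float64(0.01)), (0.7, np.float64(0.01)), (0.8, np.float64(0.06))]
```

```bash
python3 -m handwheel '[{"offset":[0,-0.33,-0.54],"spin":0,"grip":0},{"offset":[0,-0.33,-0.54],"spin":0,"grip":0},{"offset":[0,-0.33,-0.54],"spin":0,"grip":0},{"offset":[0,-0.33,-0.54],"spin":0,"grip":0},{"offset":[0,-0.33,-0.54],"spin":0,"grip":0},{"offset":[0,-0.33,-0.54],"spin":0,"grip":0},{"offset":[0,-0.33,-0.54],"spin":0,"grip":0},{"offset":[0,-0.33,-0.54],"spin":0,"grip":0},{"offset":[0,-0.33,-0.54],"spin":0,"grip":0},{"offset":[0,-0.33,-0.54],"spin":0,"grip":0}]'
cat >> st.py <<'E'
from scipy.spatial.transform import Rotation as R
M=R.from_quat(o['eef_rot'],scalar_first=True).as_matrix();a=M[:,2]
print("tool x",M[:,0].round(3),"y",M[:,1].round(3),"z",a.round(3),"az",np.degrees(np.arctan2(a[1],a[0])).round(1),"tip",(o['eef_pos']+.173*a).round(3),"F",o['wrist_force'].round(1))
import sys
if len(sys.argv)>3: print("tool-frame of world vec",(M.T@np.array([float(v) for v in sys.argv[1:4]])).round(4))
E
python3 st.py
```

```text
time_s: 10.28
eef_pos: [0.1896, -0.4318, 0.3632]
eef_rot: [0.513, 0.833, 0.175, 0.107]
wrist_force: [-0.3, -0.8, 2.1]
opening: -0.004
10.28 [-1.508 -0.224  2.271  1.52   0.311 -1.681] [ 0.19  -0.432  0.363] tilt 44.9 63.2
tool x [ 0.916  0.401 -0.001] y [ 0.181 -0.412  0.893] z [ 0.358 -0.818 -0.45 ] az -66.4 tip [ 0.251 -0.573  0.285] F [-0.3 -0.8  2.1]
```

The solver held the heading by rolling joint 4, so this spot doesn't turn it. Stretching does rotate the tool toward the stretch direction, though. I'll carry the arm to the free left side and stretch there, which swings the heading toward +x.

```bash
python3 -m handwheel '[{"offset":[0.1,0.15,-0.18],"spin":0,"grip":0},{"offset":[0.1,0.15,-0.18],"spin":0,"grip":0},{"offset":[0.1,0.15,-0.18],"spin":0,"grip":0},{"offset":[0.1,0.15,-0.18],"spin":0,"grip":0},{"offset":[0.35,0.09,-0.4],"spin":0,"grip":0},{"offset":[0.35,0.09,-0.4],"spin":0,"grip":0},{"offset":[0.35,0.09,-0.4],"spin":0,"grip":0},{"offset":[0.35,0.09,-0.4],"spin":0,"grip":0},{"offset":[0.35,0.09,-0.4],"spin":0,"grip":0}]'; python3 st.py 0.12 0.7 -0.2
```

```text
time_s: 11.4
eef_pos: [0.3163, -0.1652, 0.5579]
eef_rot: [0.513, 0.834, 0.174, 0.108]
wrist_force: [1.4, 0.2, -0.8]
opening: -0.003
11.4 [-0.628 -0.693  2.151 -0.7    0.774  0.801] [ 0.316 -0.165  0.558] tilt 52.1 63.2
tool x [0.916 0.401 0.001] y [ 0.18  -0.413  0.893] z [ 0.359 -0.817 -0.451] az -66.3 tip [ 0.378 -0.307  0.48 ] F [ 1.4  0.2 -0.8]
tool-frame of world vec [ 0.3905 -0.4463 -0.4391]
```

```bash
python3 -m handwheel '[{"offset":[0.43,-0.42,-0.51],"spin":0,"grip":0},{"offset":[0.43,-0.42,-0.51],"spin":0,"grip":0},{"offset":[0.43,-0.42,-0.51],"spin":0,"grip":0},{"offset":[0.43,-0.42,-0.51],"spin":0,"grip":0},{"offset":[0.43,-0.42,-0.51],"spin":0,"grip":0},{"offset":[0.43,-0.42,-0.51],"spin":0,"grip":0},{"offset":[0.43,-0.42,-0.51],"spin":0,"grip":0},{"offset":[0.43,-0.42,-0.51],"spin":0,"grip":0},{"offset":[0.43,-0.42,-0.51],"spin":0,"grip":0},{"offset":[0.43,-0.42,-0.51],"spin":0,"grip":0},{"offset":[0.43,-0.42,-0.51],"spin":0,"grip":0},{"offset":[0.43,-0.42,-0.51],"spin":0,"grip":0}]'; python3 st.py 0.5 0.866 0.2
```

```text
time_s: 12.9
eef_pos: [0.4428, 0.5561, 0.4215]
eef_rot: [0.511, 0.835, 0.176, 0.108]
wrist_force: [0.7, -0.0, 1.0]
opening: -0.001
12.9 [ 0.894  0.682  1.048 -0.994  1.91   1.948] [0.443 0.556 0.422] tilt -28.5 62.9
tool x [ 0.915  0.404 -0.   ] y [ 0.184 -0.416  0.89 ] z [ 0.36  -0.814 -0.455] az -66.1 tip [0.505 0.415 0.343] F [ 0.7 -0.   1. ]
tool-frame of world vec [ 0.8075 -0.0902 -0.6162]
```

```bash
python3 -m handwheel '[{"offset":[2.6,-0.1,-1.5],"spin":0,"grip":0},{"offset":[2.6,-0.1,-1.5],"spin":0,"grip":0},{"offset":[2.6,-0.1,-1.5],"spin":0,"grip":0}]'>/dev/null; python3 st.py .62 .77 .2
python3 -m handwheel '[{"offset":[2.6,-0.1,-1.5],"spin":0,"grip":0}]' >/dev/null
python3 -m handwheel '[{"offset":[2.6,-0.1,-1.4],"spin":0,"grip":0}]' >/dev/null
python3 -m handwheel '[{"offset":[2.7,-0.1,-1.3],"spin":0,"grip":0}]' >/dev/null
python3 st.py .62 .77 .2
```

```text
13.28 [ 0.895  1.101  0.297 -1.138  2.055  1.622] [0.534 0.667 0.451] tilt -17.8 63.6
tool x [0.907 0.422 0.006] y [ 0.183 -0.406  0.895] z [ 0.38  -0.811 -0.445] az -64.9 tip [0.6   0.527 0.374] F [64.7 57.5 85.2]
tool-frame of world vec [ 0.888  -0.0197 -0.4778]
13.65 [ 0.893  1.09   0.298 -1.138  1.943  1.622] [0.548 0.673 0.46 ] tilt -10.8 63.2
tool x [0.859 0.508 0.066] y [ 0.179 -0.418  0.89 ] z [ 0.48  -0.753 -0.45 ] az -57.5 tip [0.631 0.543 0.382] F [-0.3  0.5 -0.4]
tool-frame of world vec [ 0.9366 -0.033  -0.3727]
```

The force reading spiked to about 121 N when joint 3 reached its stop at speed. It's back to zero now, but I'll report it at the end. From here I'll approach stops gently.

```bash
python3 -m handwheel '[{"offset":[2.8,-0.1,-1.0],"spin":0,"grip":0}]' >/dev/null
python3 -m handwheel '[{"offset":[2.8,-0.1,-0.9],"spin":0,"grip":0}]' >/dev/null
python3 -m handwheel '[{"offset":[2.9,-0.1,-0.8],"spin":0,"grip":0}]' >/dev/null
python3 -m handwheel '[{"offset":[2.9,-0.1,-0.7],"spin":0,"grip":0}]' >/dev/null
python3 -m handwheel '[{"offset":[3,-0.1,-0.5],"spin":0,"grip":0}]' >/dev/null
python3 -m handwheel '[{"offset":[3,-0.1,-0.4],"spin":0,"grip":0}]' >/dev/null
python3 st.py .62 .77 .2
```

```text
14.4 [ 0.86   1.095  0.298 -1.138  1.673  1.613] [0.602 0.679 0.458] tilt 4.3 64.6
tool x [0.722 0.67  0.172] y [ 0.183 -0.424  0.887] z [ 0.667 -0.609 -0.429] az -42.4 tip [0.717 0.573 0.384] F [ 0.3 -0.5 -0. ]
tool-frame of world vec [ 0.998  -0.036  -0.1414]
```

```bash
python3 -m handwheel '[{"offset":[3,0,-0.3],"spin":0,"grip":0}]' >/dev/null
python3 -m handwheel '[{"offset":[3,0,-0.2],"spin":0,"grip":0}]' >/dev/null
python3 -m handwheel '[{"offset":[3,0,-0.1],"spin":0,"grip":0}]' >/dev/null
python3 -m handwheel '[{"offset":[3,0,0],"spin":0,"grip":0}]' >/dev/null
python3 -m handwheel '[{"offset":[3,0,0.1],"spin":0,"grip":0}]' >/dev/null
python3 -m handwheel '[{"offset":[3,0,0.3],"spin":0,"grip":0}]' >/dev/null
python3 -m handwheel '[{"offset":[3,0,0.4],"spin":0,"grip":0}]' >/dev/null
python3 -m handwheel '[{"offset":[3,0,0.6],"spin":0,"grip":0}]' >/dev/null
python3 -m handwheel '[{"offset":[3,0,0.8],"spin":0,"grip":0}]' >/dev/null
python3 st.py -0.2 -0.7 .1
```

```text
15.53 [ 0.797  1.098  0.298 -1.124  1.244  1.589] [0.681 0.688 0.468] tilt 28.7 69.7
tool x [0.432 0.845 0.317] y [ 0.192 -0.429  0.882] z [ 0.881 -0.32  -0.347] az -20.0 tip [0.834 0.632 0.407] F [ 0.5 -1.  -0. ]
tool-frame of world vec [-0.6458  0.3504  0.013 ]
```

```bash
python3 -m handwheel '[{"offset":[-0.4,0.02,-0.17],"spin":0,"grip":0},{"offset":[-0.4,0.02,-0.17],"spin":0,"grip":0},{"offset":[-0.4,0.02,-0.17],"spin":0,"grip":0},{"offset":[-0.4,0.02,-0.17],"spin":0,"grip":0},{"offset":[-0.4,0.02,-0.17],"spin":0,"grip":0},{"offset":[-0.4,0.02,-0.17],"spin":0,"grip":0},{"offset":[-0.4,0.02,-0.17],"spin":0,"grip":0},{"offset":[-0.66,0.08,-0.06],"spin":0,"grip":0},{"offset":[-0.66,0.08,-0.06],"spin":0,"grip":0},{"offset":[-0.66,0.08,-0.06],"spin":0,"grip":0},{"offset":[-0.66,0.08,-0.06],"spin":0,"grip":0}]'; python3 st.py 0 -0.1 -.05
python3 - <<'E'
from bench import ctrl,cams
import cv2,numpy as np
o=ctrl.get_obs();p=cams.camera("wrist");cv2.imwrite("pics/w1.png",p["color"][:,:,::-1]);np.savez("w1.npz",K=p["camera_matrix"],d=p["distortion"],T=p["tool_from_camera"],pos=o["eef_pos"],rot=o["eef_rot"])
E
```

```text
time_s: 16.9
eef_pos: [0.402, 0.2156, 0.5139]
eef_rot: [0.384, 0.754, 0.358, 0.395]
wrist_force: [0.4, -0.1, 0.3]
opening: 0.001
16.9 [ 0.437 -0.32   2.035 -1.138  0.778  1.713] [0.402 0.216 0.514] tilt 37.2 66.9
tool x [0.432 0.843 0.32 ] y [ 0.236 -0.448  0.862] z [ 0.87  -0.296 -0.393] az -18.8 tip [0.553 0.164 0.446] F [ 0.4 -0.1  0.3]
tool-frame of world vec [-0.1003  0.0018  0.0493]
```

View pics/w1.png

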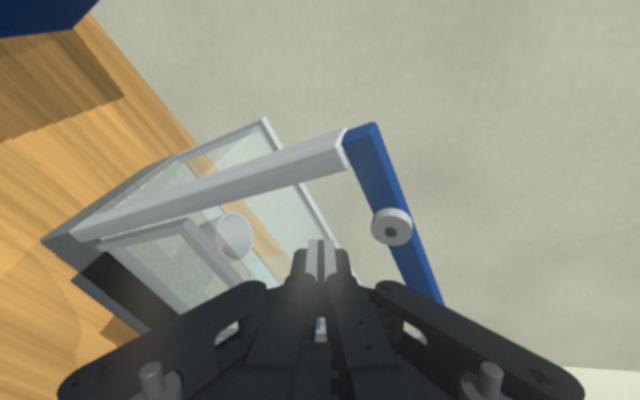

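The wrist picture shows the lintel (410,250) and left bay from its left end, with the cup at about (235,235). The right lip and collar are hidden. Joint 4 is on its limit here, so I'll pass above and over to the right side, where the wrist can roll freely.

```bash
python3 -m handwheel '[{"offset":[-0.16,0.15,-0.05],"spin":0,"grip":0},{"offset":[-0.16,0.15,-0.05],"spin":0,"grip":0},{"offset":[-0.16,0.15,-0.03],"spin":0,"grip":0},{"offset":[-0.16,0.15,-0.02],"spin":0,"grip":0},{"offset":[-0.43,0.25,0.08],"spin":0,"grip":0},{"offset":[-0.43,0.25,0.08],"spin":0,"grip":0},{"offset":[-0.43,0.25,0.08],"spin":0,"grip":0},{"offset":[-0.43,0.25,0.08],"spin":0,"grip":0},{"offset":[-0.43,0.25,0.08],"spin":0,"grip":0}]'; python3 st.py 0 0 -.25
```

```text
time_s: 18.08
eef_pos: [0.3484, -0.1917, 0.5689]
eef_rot: [0.391, 0.752, 0.362, 0.388]
wrist_force: [1.7, -0.3, -0.2]
opening: 0.002
18.07 [-1.042 -0.699  2.149  0.896  0.863 -0.67 ] [ 0.348 -0.192  0.569] tilt 47.5 66.9
tool x [0.436 0.848 0.3  ] y [ 0.241 -0.432  0.869] z [ 0.867 -0.307 -0.393] az -19.5 tip [ 0.498 -0.245  0.501] F [ 1.7 -0.3 -0.2]
tool-frame of world vec [-0.0751 -0.2173  0.0982]
```

```bash
python3 -m handwheel '[{"offset":[-0.115,-0.226,0.098],"spin":0,"grip":0},{"offset":[-0.115,-0.226,0.098],"spin":0,"grip":0},{"offset":[-0.115,-0.226,0.098],"spin":0,"grip":0},{"offset":[-0.115,-0.226,0.098],"spin":0,"grip":0},{"offset":[-0.115,-0.226,0.098],"spin":0,"grip":0},{"offset":[-0.115,-0.226,0.098],"spin":0,"grip":0}]'; python3 st.py 0 0 -.25
cat > shot.py <<'E'
import sys
from bench import ctrl,cams,landmark_of
import cv2,numpy as np
n=sys.argv[1]
o=ctrl.get_obs();p=cams.camera("wrist");cv2.imwrite(f"pics/{n}.png",p["color"][:,:,::-1]);np.savez(n+".npz",K=p["camera_matrix"],d=p["distortion"],T=p["tool_from_camera"],pos=o["eef_pos"],rot=o["eef_rot"])
E
python3 shot.py w2
```

```text
time_s: 18.82
eef_pos: [0.3281, -0.219, 0.2942]
eef_rot: [0.385, 0.756, 0.361, 0.387]
wrist_force: [0.9, 0.0, 1.4]
opening: -0.004
18.82 [-1.168 -0.26   2.494  1.661  0.746 -1.769] [ 0.328 -0.219  0.294] tilt 9.3 66.2
tool x [0.439 0.845 0.306] y [ 0.248 -0.442  0.862] z [ 0.863 -0.303 -0.404] az -19.3 tip [ 0.477 -0.271  0.224] F [0.9 0.  1.4]
tool-frame of world vec [-0.0765 -0.2155  0.1009]
```

View pics/w2.png

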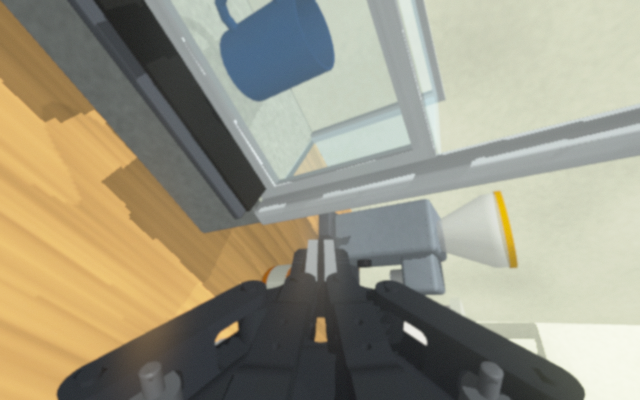

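The picture shows the right bay with the blue mug (275,45) and the outer end of the right lip at about (240,213). The collar is out of view, so I'll spin the camera to the top and move in front of the lip.

```bash
python3 -m handwheel '[{"offset":[0.089,-0.032,0],"spin":70,"grip":0},{"offset":[0.089,-0.032,0],"spin":70,"grip":0},{"offset":[0.089,-0.032,0],"spin":70,"grip":0},{"offset":[0.089,-0.032,0],"spin":70,"grip":0},{"offset":[0.089,-0.032,0],"spin":70,"grip":0},{"offset":[0.089,-0.032,0],"spin":70,"grip":0},{"offset":[0.089,-0.032,0],"spin":70,"grip":0}]'; python3 st.py 0 0 -.15
python3 shot.py w3
```

```text
time_s: 19.75
eef_pos: [0.3604, -0.1294, 0.2974]
eef_rot: [0.094, 0.824, -0.137, 0.542]
wrist_force: [-0.5, -0.5, 0.2]
opening: 0.0
19.75 [-0.841 -0.34   2.539  1.9    0.489 -0.591] [ 0.36  -0.129  0.297] tilt 26.0 66.7
tool x [ 0.376 -0.125  0.918] y [-0.327 -0.945  0.006] z [ 0.867 -0.303 -0.396] az -19.2 tip [ 0.51  -0.182  0.229] F [-0.5 -0.5  0.2]
tool-frame of world vec [-0.1377 -0.0008  0.0594]
```

View pics/w3.png

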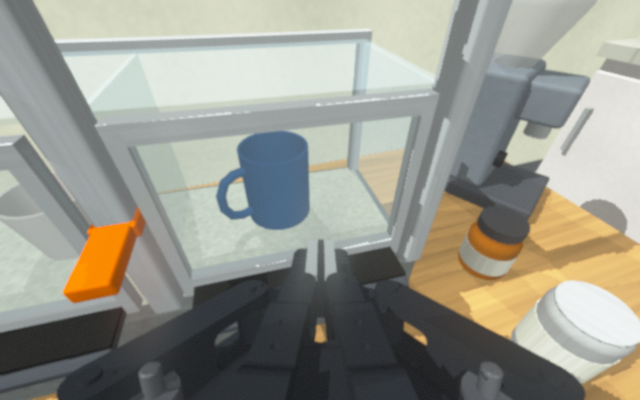

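Run:
```python
import cv2
a=cv2.imread("pics/w3.png");cv2.imwrite("pics/w3z.png",cv2.resize(a[200:380,0:240],None,fx=3.3,fy=3.3,interpolation=cv2.INTER_CUBIC))
cv2.imwrite("pics/w3y.png",cv2.resize(a[230:330,180:420],None,fx=3.3,fy=3.3,interpolation=cv2.INTER_CUBIC))
```

```text
(no output)
```

View pics/w3z.png

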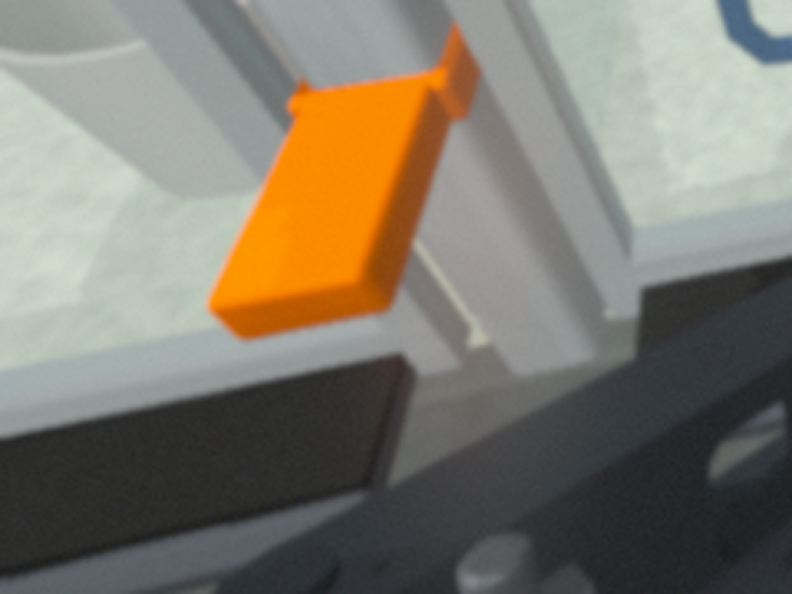

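View pics/w3y.png

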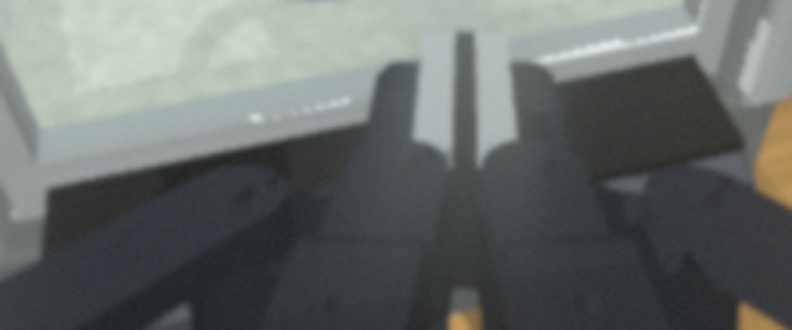

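```bash
cat > fit2.py <<'E'
from fit import *
from scipy.spatial.transform import Rotation as R
def projw(f,P):
    z=np.load(f+".npz");M=R.from_quat(z["rot"],scalar_first=True).as_matrix()
    t=M.T@(P-z["pos"]);T_=z["T"];c=T_[:3,:3].T@(t-T_[:3,3])
    return cv2.projectPoints(np.array([[c[0],-c[1],-c[2]]]),np.zeros(3),np.zeros(3),z["K"],z["d"])[0].ravel()
Z=lambda u,v:(u/3.3,200+v/3.3); Y=lambda u,v:(180+u/3.3,230+v/3.3)
ton=[(.012,.012,Z(210,302)),(.012,0,Z(247,338)),(-.012,.012,Z(362,283)),(-.012,0,Z(390,306))]
lip=[("L",(-.135,.03),Z(368,485)),("R",(-.135,-.22),Y(742,150))]
obs2=[o for o in obs if not(o[0]=="scene" and o[1]=="R" and o[2][1]==-.03)]
def res2(p):
    r=[]
    for n,k,l,px in obs2:
        h={"L":p[3],"R":p[4]}[k]; r+=list((proj(n,world(p,(l[0],l[1],.102+h)))-px))
    for n,l,px in tong: r+=list((proj(n,world(p,(p[6],l,p[5]+.012)))-px))
    for y,dz,px in ton: r+=list((projw("w3",world(p,(p[6],y,p[5]+dz)))-px)*.5)
    for k,l,px in lip:
        h={"L":p[3],"R":p[4]}[k]; r+=list((projw("w3",world(p,(l[0],l[1],.112+h)))-px)*.5)
    return np.array(r)
s2=least_squares(res2,s.x,x_scale=.05,loss="soft_l1")
if __name__=="__main__":
    p=s2.x;print(p.round(4),np.degrees(p[2]).round(2));print(s2.fun.reshape(-1,2).round(1).tolist())
    print("lipR",world(p,(-.145,-.125,.1+p[4])).round(4),"ends",world(p,(-.145,-.03,0)).round(3),world(p,(-.145,-.22,0)).round(3))
    from scipy.optimize import minimize
E
python3 fit2.py
```

```text
[ 0.6938 -0.0694 -0.0741  0.0098  0.0134  0.2027 -0.1524] -4.24
[[-0.9, 0.3], [-0.1, 0.4], [-1.5, 0.3], [-0.3, 0.8], [-0.3, -0.2], [0.3, -0.1], [-0.3, 0.2], [0.2, -0.9], [-1.0, -0.5], [-0.8, -1.5], [-0.4, -2.6], [-1.3, 0.4], [-0.8, 1.0], [0.9, -1.7], [1.5, 0.9], [0.5, -0.4], [0.1, -0.3]]
lipR [ 0.54   -0.1833  0.1134] ends [ 0.547 -0.089  0.   ] [ 0.533 -0.278  0.   ]
```

The collar's underside is at about 0.203 m and the right lip's underside at about 0.113 m, both within their stated ranges. That leaves a lift of about 90 mm. Next I'll lower the fingertips in front of the lip.

```bash
python3 -m handwheel '[{"offset":[-0.143,0.004,0.046],"spin":0,"grip":0},{"offset":[-0.143,0.004,0.046],"spin":0,"grip":0},{"offset":[-0.143,0.004,0.046],"spin":0,"grip":0},{"offset":[-0.143,0.004,0.046],"spin":0,"grip":0},{"offset":[-0.143,0.004,0.046],"spin":0,"grip":0},{"offset":[-0.143,0.004,0.046],"spin":0,"grip":0}]'; python3 st.py 0.062 0 0
```

```text
time_s: 20.55
eef_pos: [0.3439, -0.1289, 0.1453]
eef_rot: [0.093, 0.825, -0.136, 0.54]
wrist_force: [-1.3, 0.3, 0.9]
opening: -0.003
20.55 [-0.9    0.364  2.524  2.494  0.951 -1.413] [ 0.344 -0.129  0.145] tilt -40.0 66.4
tool x [ 0.38  -0.123  0.917] y [-0.325 -0.946  0.008] z [ 0.866 -0.301 -0.4  ] az -19.2 tip [ 0.494 -0.181  0.076] F [-1.3  0.3  0.9]
tool-frame of world vec [ 0.0236 -0.0202  0.0537]
```

```bash
python3 -m handwheel '[{"offset":[0.009,-0.006,0.02],"spin":0,"grip":0},{"offset":[0.018,-0.013,0.04],"spin":0,"grip":0},{"offset":[0.027,-0.019,0.061],"spin":0,"grip":0},{"offset":[0.027,-0.019,0.061],"spin":0,"grip":0}]'; python3 st.py 0 0 .09; python3 shot.py w4
```

```text
time_s: 21.05
eef_pos: [0.4142, -0.1322, 0.1464]
eef_rot: [0.093, 0.825, -0.135, 0.541]
wrist_force: [0.3, 0.4, -0.1]
opening: 0.003
21.05 [-0.7    0.409  2.369  2.679  0.829 -1.405] [ 0.414 -0.132  0.146] tilt -26.7 66.6
tool x [ 0.378 -0.122  0.918] y [-0.324 -0.946  0.008] z [ 0.867 -0.3   -0.397] az -19.1 tip [ 0.564 -0.184  0.078] F [ 0.3  0.4 -0.1]
tool-frame of world vec [ 0.0826  0.0007 -0.0357]
```

View pics/w4.png

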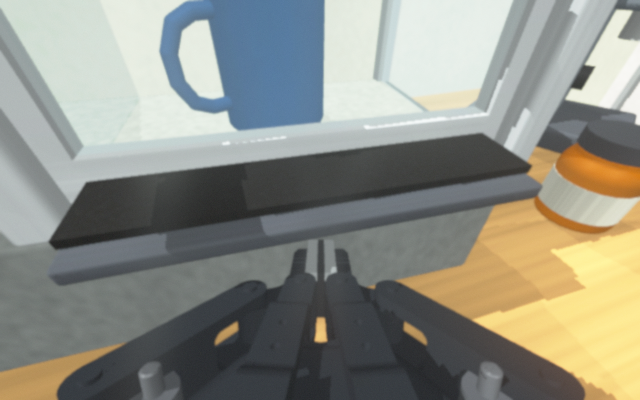

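The fingertips (322,245) are just below the right lip's front edge (320,232). I'll lift slowly.

```bash
python3 -m handwheel '[{"offset":[0.011,0,-0.005],"spin":0,"grip":0},{"offset":[0.022,0,-0.01],"spin":0,"grip":0},{"offset":[0.033,0,-0.014],"spin":0,"grip":0},{"offset":[0.044,0,-0.019],"spin":0,"grip":0},{"offset":[0.055,0,-0.024],"spin":0,"grip":0},{"offset":[0.064,0,-0.028],"spin":0,"grip":0},{"offset":[0.068,0,-0.03],"spin":0,"grip":0}]'; python3 st.py 0 0 .03; python3 shot.py w5
```

```text
time_s: 21.98
eef_pos: [0.4106, -0.1308, 0.2176]
eef_rot: [0.093, 0.827, -0.138, 0.537]
wrist_force: [-1.6, -1.6, -5.0]
opening: -0.001
21.98 [-0.702  0.118  2.419  2.534  0.611 -1.214] [ 0.411 -0.131  0.218] tilt -0.3 66.0
tool x [ 0.385 -0.128  0.914] y [-0.327 -0.945  0.006] z [ 0.863 -0.301 -0.406] az -19.2 tip [ 0.56  -0.183  0.147] F [-1.6 -1.6 -5. ]
tool-frame of world vec [ 0.0274  0.0002 -0.0122]
```

View pics/w5.png

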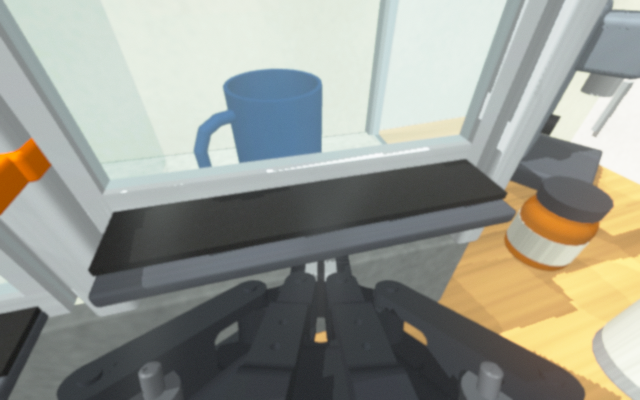

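The sash is moving with about 5 N of push. The lip now spans about (90,275) to (510,205), and the collar shows at about (20,180). I'll measure the lip height from this view.

```bash
python3 - <<'E'
from fit2 import *
p=s2.x
pts=[((-.135,-.03,.112),(90,271)),((-.135,-.22,.112),(507,198)),((-.145,-.03,.1),(96,306)),((-.145,-.22,.1),(514,219))]
f=lambda h:np.concatenate([projw("w5",world(p,(l[0],l[1],l[2]+h[0])))-px for l,px in pts])
s=least_squares(f,[.07]);print("h",s.x,"lip z",.1+s.x,s.fun.reshape(-1,2).round(1).tolist())
# free xy too
g=lambda v:np.concatenate([projw("w5",world(p,(l[0],l[1],l[2]+v[0]))+[v[1],v[2],0])-px for l,px in pts])
s=least_squares(g,[.07,0,0]);print("free",s.x.round(4),s.fun.round(1))
# check with w4 as well
pts=[((-.135,-.03,.112),(52,243)),((-.135,-.22,.112),(529,169)),((-.145,-.03,.1),(60,283)),((-.145,-.22,.1),(540,190))]
g=lambda v:np.concatenate([projw("w4",world(p,(l[0],l[1],l[2]+v[0]))+[v[1],v[2],0])-px for l,px in pts])
s=least_squares(g,[.01,0,0]);print("w4",s.x.round(4),s.fun.round(1))
# collar from w3 alone, free x,y,z with tongue_x=-.145/-.152
for tx in(-.145,-.152):
    g=lambda v:np.concatenate([projw("w3",world(p,(tx,y,v[0]+dz))+[v[1],v[2],0])-px for y,dz,px in ton])
    s=least_squares(g,[.2,0,0]);print("mark",s.x.round(4),s.fun.round(1))
E
python3 - <<'E'
import cv2
a=cv2.imread("pics/w5.png");cv2.imwrite("pics/w5z.png",cv2.resize(a[110:350,0:180],None,fx=2.5,fy=2.5,interpolation=cv2.INTER_CUBIC))
E
```

```text
h [0.0680807] lip z [0.1680807] [[0.7, -2.0], [0.6, -6.3], [2.0, 3.1], [-2.1, 2.7]]
free [ 0.0681 -0.0002  0.0002] [-0.2 -1.5  0.7 -6.   1.2  3.7 -2.   3. ]
w4 [ 0.0184  0.0004 -0.0001] [ 0.1 -4.1  2.7 -5.6  0.4  3.1 -3.4  7.1]
mark [0.1859 0.0078 0.0113] [ 0.5  0.6  0.2  0.5 -0.4 -2.5 -0.2  1.4]
mark [0.1859 0.0148 0.0108] [ 0.5  0.6  0.2  0.5 -0.4 -2.5 -0.2  1.4]
```

View pics/w5z.png

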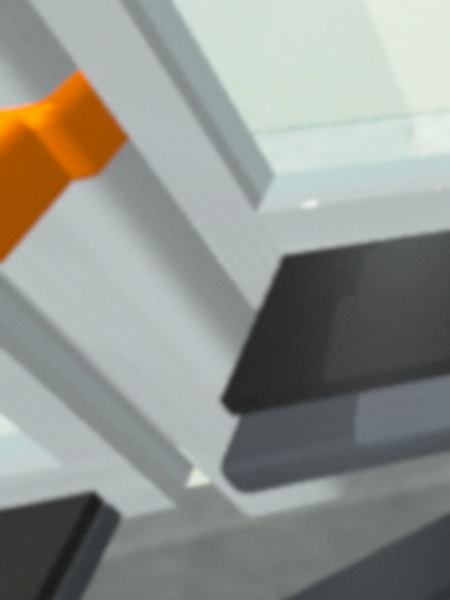

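```bash
python3 -m handwheel '[{"offset":[0.006,0,-0.003],"spin":0,"grip":0},{"offset":[0.012,0,-0.006],"spin":0,"grip":0},{"offset":[0.017,0,-0.008],"spin":0,"grip":0},{"offset":[0.02,0,-0.009],"spin":0,"grip":0},{"offset":[0.02,0,-0.009],"spin":0,"grip":0}]'; python3 st.py 0 0 -.02; python3 shot.py w6
python3 - <<'E'
from fit2 import *
for tx in(-.14,-.145,-.15,-.155):
    p=s2.x
    g=lambda v:np.concatenate([projw("w3",world(p,(tx,y,v[0]+dz)))-px for y,dz,px in ton]+[(proj(n,world(p,(tx,l,v[0]+.012)))-px) for n,l,px in tong])
    s=least_squares(g,[.2]);print(tx,s.x.round(4),s.fun.round(1))
E
```

```text
time_s: 22.65
eef_pos: [0.4114, -0.1307, 0.2395]
eef_rot: [0.092, 0.827, -0.137, 0.537]
wrist_force: [-5.7, 0.2, -3.8]
opening: 0.002
22.65 [-0.701  0.036  2.422  2.463  0.548 -1.128] [ 0.411 -0.131  0.239] tilt 7.8 66.1
tool x [ 0.385 -0.128  0.914] y [-0.326 -0.945  0.005] z [ 0.863 -0.3   -0.405] az -19.2 tip [ 0.561 -0.183  0.169] F [-5.7  0.2 -3.8]
tool-frame of world vec [-0.0183 -0.0001  0.0081]
-0.14 [0.1954] [ 13.5 -10.4  13.   -9.7  13.5 -13.4  13.3  -8.8   0.5  -4.6  -0.7  -4.2
  -5.   -1.8  -4.5  -2.8]
-0.145 [0.1985] [ 7.2 -6.3  7.3 -5.4  8.9 -9.7  9.2 -4.9  0.4 -3.1 -0.8 -2.7 -3.3 -1.7
 -2.8 -2.7]
-0.15 [0.2013] [ 0.6 -1.6  1.4 -0.5  4.2 -5.6  5.1 -0.5  0.3 -1.6 -0.9 -1.3 -1.7 -1.6
 -1.2 -2.6]
-0.155 [0.2039] [-6.2  3.6 -4.7  4.9 -0.6 -0.8  0.8  4.4  0.2 -0.1 -1.   0.2  0.  -1.5
  0.5 -2.5]
```

View pics/w6.png

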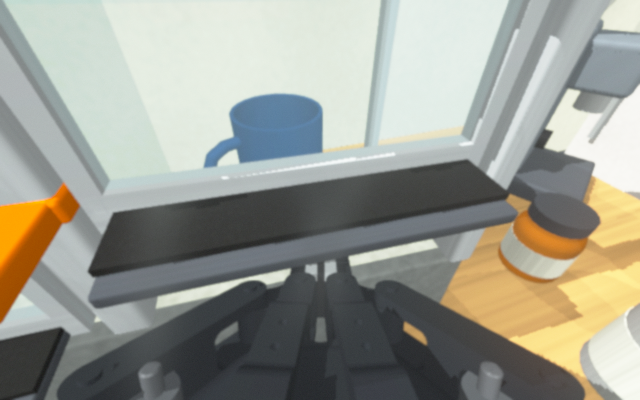

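The lip is estimated at 0.190 m and the collar at 0.203 m. I'll lift 11 mm more, then drop the fingers, back out to the earlier viewpoint and compare the two directly.

```bash
python3 -m handwheel '[{"offset":[0.004,0,-0.002],"spin":0,"grip":0},{"offset":[0.008,0,-0.0035],"spin":0,"grip":0},{"offset":[0.01,0,-0.0045],"spin":0,"grip":0},{"offset":[0.01,0,-0.0045],"spin":0,"grip":0}]'; python3 st.py -.06 0 0
python3 -m handwheel '[{"offset":[-0.009,0,0.004],"spin":0,"grip":0},{"offset":[-0.018,0,0.008],"spin":0,"grip":0},{"offset":[-0.03,0.01,-0.01],"spin":0,"grip":0},{"offset":[-0.041,0.019,-0.044],"spin":0,"grip":0},{"offset":[-0.041,0.019,-0.044],"spin":0,"grip":0}]'; python3 st.py 0 0 .07
```

```text
time_s: 23.2
eef_pos: [0.4116, -0.1307, 0.2508]
eef_rot: [0.092, 0.827, -0.137, 0.538]
wrist_force: [-5.2, 0.2, -2.9]
opening: 0.001
23.2 [-0.701 -0.005  2.422  2.419  0.518 -1.077] [ 0.412 -0.131  0.251] tilt 11.8 66.2
tool x [ 0.384 -0.127  0.915] y [-0.326 -0.945  0.005] z [ 0.864 -0.3   -0.404] az -19.2 tip [ 0.561 -0.183  0.181] F [-5.2  0.2 -2.9]
tool-frame of world vec [-0.023   0.0196 -0.0518]
time_s: 23.82
eef_pos: [0.3513, -0.1306, 0.232]
eef_rot: [0.093, 0.826, -0.137, 0.539]
wrist_force: [-0.5, -0.2, 0.5]
opening: 0.002
23.82 [-0.877 -0.081  2.566  2.246  0.649 -1.031] [ 0.351 -0.131  0.232] tilt 0.4 66.3
tool x [ 0.381 -0.126  0.916] y [-0.327 -0.945  0.006] z [ 0.865 -0.302 -0.401] az -19.2 tip [ 0.501 -0.183  0.163] F [-0.5 -0.2  0.5]
tool-frame of world vec [ 0.0641  0.0004 -0.0281]
```

```bash
python3 shot.py w7
```

```text
(no output)
```

View pics/w7.png

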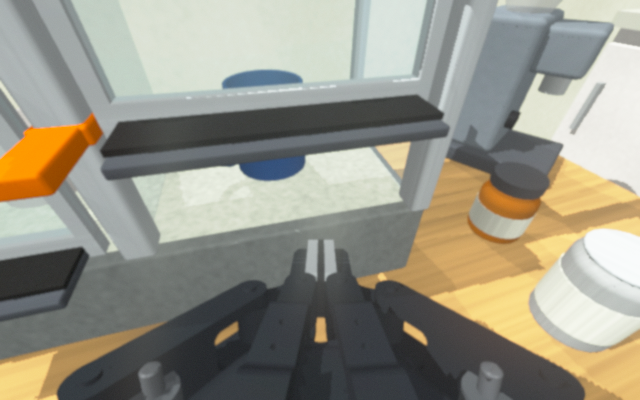

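Run:
```python
import cv2
a=cv2.imread("pics/w7.png");cv2.imwrite("pics/w7z.png",cv2.resize(a[100:220,0:200],None,fx=4,fy=4,interpolation=cv2.INTER_CUBIC))
cv2.imwrite("pics/w7r.png",cv2.resize(a[80:160,360:480],None,fx=4,fy=4,interpolation=cv2.INTER_CUBIC))
```

```text
(no output)
```

View pics/w7z.png

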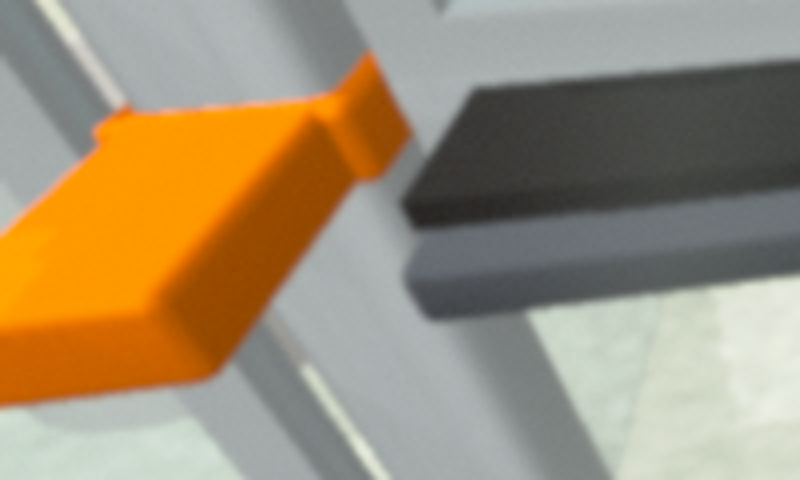

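View pics/w7r.png

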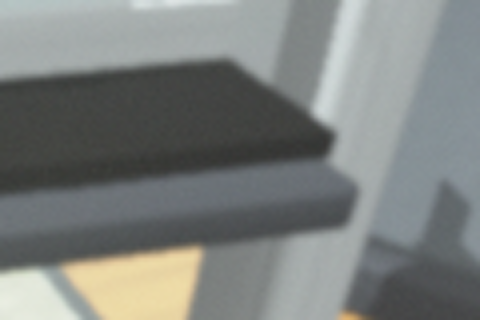

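Run:
```python
from fit2 import *
p=s2.x
L=[((-.145,-.03,.1),(107.5,180)),((-.145,-.22,.1),(448,137)),((-.145,-.03,.108),(101.3,168.8)),((-.145,-.22,.108),(449.3,127)),((-.135,-.03,.112),(100.8,150.8)),((-.135,-.22,.112),(443.3,113.8))]
t7=[(-.012,0,(53.8,194.3)),(-.012,.012,(39.5,177.5))]
for name,use3 in(("w7",0),("w7+w3",1)):
    # v: h, dx,dy, mark z, tongue x
    def g(v):
        D=np.array([v[1],v[2],0])
        r=[projw("w7",world(p,(l[0],l[1],l[2]+v[0]))+D)-px for l,px in L]+[projw("w7",world(p,(v[4],y,v[3]+dz))+D)-px for y,dz,px in t7]
        if use3: r+=[projw("w3",world(p,(v[4],y,v[3]+dz))+D)-px for y,dz,px in ton]
        return np.concatenate(r)
    s=least_squares(g,[.1,0,0,.2,-.15],x_scale=.05);J=s.jac
    print(name,s.x.round(4),"lip-mark",(.1+s.x[0]-s.x[3]).round(4),s.fun.reshape(-1,2).round(1).tolist(),np.sqrt(np.diag(np.linalg.inv(J.T@J))).round(4))
# fixed hood
for tx in(-.145,-.15,-.155):
    g=lambda v:np.concatenate([projw("w7",world(p,(l[0],l[1],l[2]+v[0])))-px for l,px in L]+[projw("w7",world(p,(tx,y,v[1]+dz)))-px for y,dz,px in t7])
    s=least_squares(g,[.1,.2]);print(tx,s.x.round(4),"diff",(.1+s.x[0]-s.x[1]).round(4),s.fun[-4:].round(1))
```

```text
w7 [ 0.1015  0.0009  0.0003  0.2028 -0.1541] lip-mark -0.0013 [[0.4, 2.0], [-1.4, 0.8], [-1.5, -0.5], [1.1, -1.2], [1.3, -0.3], [-0.4, -0.9], [1.6, 2.6], [-1.1, -2.5]] [0.0003 0.0004 0.0002 0.0004 0.0006]
w7+w3 [ 0.1014  0.001   0.0004  0.2024 -0.1531] lip-mark -0.0009 [[0.1, 2.0], [-1.7, 0.8], [-1.8, -0.4], [0.9, -1.2], [1.0, -0.3], [-0.6, -0.8], [2.8, 1.9], [0.3, -3.1], [-3.2, 0.9], [-2.1, 2.0], [1.3, -3.3], [2.4, 1.8]] [0.0003 0.0004 0.0002 0.0003 0.0005]
-0.145 [0.1018 0.2014] diff 0.0004 [ 11.7  -5.7  10.6 -10.2]
-0.15 [0.1018 0.2024] diff -0.0006 [ 6.  -1.1  4.  -6. ]
-0.155 [0.1018 0.2033] diff -0.0015 [ 0.1  4.  -2.9 -1.3]
```

The lip is level with the collar to within about 2 mm, and the fingers are clear. I'll move the hand a bit further off, take a last check and hand in.

```bash
python3 -m handwheel '[{"offset":[0,0.036,0.002],"spin":0,"grip":0},{"offset":[0,0.072,0.004],"spin":0,"grip":0},{"offset":[0,0.072,0.004],"spin":0,"grip":0},{"offset":[0,0.072,0.004],"spin":0,"grip":0}]'; python3 st.py; python3 shot.py w8
python3 - <<'E'
from bench import cams
import cv2
cv2.imwrite("pics/top9.png",cams.camera("top")["color"][:,:,::-1])
E
```

```text
time_s: 24.38
eef_pos: [0.3324, -0.1998, 0.2301]
eef_rot: [0.093, 0.826, -0.137, 0.538]
wrist_force: [-0.1, -0.9, -0.4]
opening: -0.001
24.38 [-1.119 -0.023  2.52   1.973  0.78  -0.929] [ 0.332 -0.2    0.23 ] tilt -7.8 66.2
tool x [ 0.383 -0.126  0.915] y [-0.326 -0.945  0.006] z [ 0.864 -0.3   -0.403] az -19.2 tip [ 0.482 -0.252  0.16 ] F [-0.1 -0.9 -0.4]
```

View pics/w8.png

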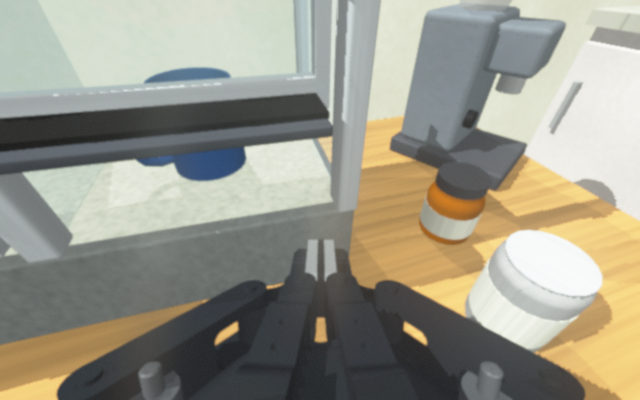

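View pics/top9.png

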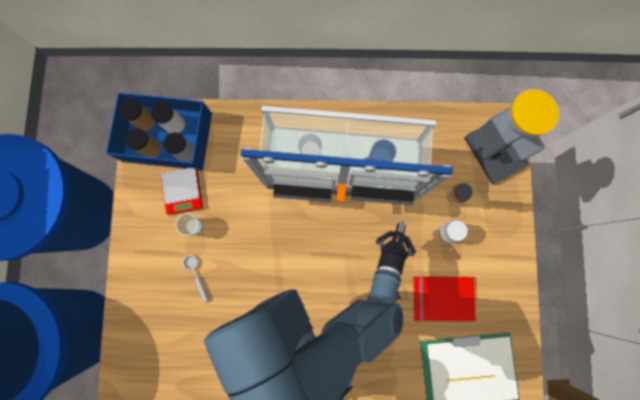

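The right lip stays raised, the hand is free, and all the loose things are where they were in the first top picture. The tin is at (454,231), jar (460,193), tumbler (190,226) and spoon (196,275).

```bash
python3 -c "
from bench import ctrl
print(ctrl.hand_in())"
```

```text
the job is handed in; nothing more can be done
None
```

I pushed up the right (−y) sash, in front of the blue mug, with the closed fingertips under its lip, left it level with the orange collar, and handed in after about 24.5 s of the 38. One check may have failed: the wrist-force limit.

**How:** the moves allow only shifts and spins with the tool pointing down. I stretched the arm against its joint limits in free space to tilt the fingers to about 24° below horizontal, pointing at the hood. Then I slid them under the lip, raised it slowly by about 90 mm, lowered off it and backed out. Nothing was pinched.

**Last checks:**
- **Lip height:** the last wrist-camera fit puts the lip about 1 mm below the collar. Variants of the fit ranged from −1.5 to +0.4 mm, with residuals up to about 3 px (larger where I fixed the tongue's position).
- **Other sash and loose things:** the left sash looks down, and the mug, cup, tumbler, tin, jar and spoon look unmoved in the final top picture. I judged these by eye rather than measuring them.
- **Hand:** the force at the end was about 1 N, so the hand is touching nothing.

**Problems:**
- **Wrist force:** at 13.3 s, while I was turning the tool in free space, one reading was about 121 N. It came as joint 3 reached its limit at speed, with no object near. The limit is 120 N, so this may count as a violation. Readings I saw before and after were within a few newtons, with up to about 6 N while lifting.
- **Collar height:** an early estimate from the overhead cameras alone gave 0.184 m, which is outside the stated 200 to 262 mm. I discarded it for the wrist-camera value of about 0.203 m.

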